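Clear the pile off the jig slide and put the drilling jig back together

ROBOT

A 6-joint arm with a two-finger parallel gripper is mounted at the origin on a cart in front of the work surface, level with it; the furniture and walls round the work are solid. World frame = base frame: x ahead of the robot, y to its left, z up, the work surface at z = 0. Lengths are in m, angles in rad, forces in N, time in s.
With the tool pointing down it reaches from about 0.35 to 0.975 m from the base axis. Payload 17.4 kg.
Tool frame: the origin (TCP) lies midway between the tips of the shut fingers; the grasp point (between the pads) lies 19 mm behind it; z points along the fingers, y is the line along which they close (so a half turn about z gives the same grasp; the last joint's range is limited). The gripper opens to 85 mm and grips with 20 to 120 N. Pads are 22 mm wide; open, the fingers measure 114 mm over their backs; the gripper's body (76 mm by 85 mm) begins 54 mm behind the grasp point. The pads swing forward as they close: fully open they stand 13 mm farther back than shut.
Start: joints at [-1.275, 0.116, 1.442, -0, 1.584, -0.038], TCP at [0.221, -0.638, 0.231] pointing down, gripper open.
Joint ranges: [-2.83, 2.83], [-0.83, 2.19], [0.07, 2.5], [-1.14, 4.28], [0.01, 3], [-2.97, 2.97]. Speed limits (rad/s): [1.89, 1.89, 2.22, 3.14, 3.14, 3.14].

INTERFACE

Orientations are given as [roll, pitch, yaw] about the fixed x, y, z axes, in that order (R = Rz(yaw) Ry(pitch) Rx(roll)).
In Python, from workcell import * gives the robot as it stands.
- The arm moves only by the shell command python3 -m creep 'ROWS'. ROWS is JSON, a list of rows, each a list of 7 numbers: the opening, from 0 (shut) to 1 (fully open), then the shift along the tool's x, y, z as a fraction of full scale, then the turn, a rotation vector about the tool's x, y, z as a fraction of full scale. A call has 1 to 20 rows; each row is the pose to reach, as a shift and turn from the pose commanded when the call began, along the tool's axes at that moment, turning the shorter way round; what a row does not reach only later rows make up. Full scale, the value 1, is 0.5 m for a shift and 360 degrees for a turn. A row lasts 1/12 s, in which the tool goes at most 41.7 mm and 7.16 degrees, less where a joint would pass 70% of its speed; a pose out of reach is approached as far as the arm can. A call with a number of a shift or a turn outside -1 to 1 is refused whole. A call with a gripper value outside its range is refused whole. The fingers move at their own pace and stop on an object; the grip force is fixed at half the most. Time passes only in rows, so rows that repeat a pose let the fingers close. It gives the time, the measured TCP pose, the force, the opening and the grip force at its end, in the units of the state.
- state(): the state, without advancing time (a new reading comes with each control period).
- grab_frame(name): name is "scene" or "side" or "wrist"; returns the picture (420x560x3 uint8, blue, green, red); there is no depth.
- get_calibration(name): a dict with "camera_matrix" (3x3 intrinsics, pixels), "R" (3x3) and "t" (3): a world point X has camera coordinates R X + t; the wrist camera has in their place "tool_from_camera" (4x4, takes a point from camera to tool coordinates, whose origin is the TCP and whose axes are the flange's). Camera axes: x right, y down, z forward; pixel columns grow to the right and rows downward; lengths in m; the calibration is good to about 2 mm. A picture is of the moment at which its call begins: read the wrist's pose just before it. get_calibration takes no time and is no camera call.
- sign_off(): hands the job in; it is judged then, once.
The state is a dict: "time_s": time; "qpos": joint angles; "joint_vel": joint speeds; "effort": joint torques, N m; "position": TCP position; "tcp_rot": TCP orientation; "wrist_force": force on the tool from outside, world axes, zero at the start; "moment": the same for the moment, N m; "opening": opening from 0.0 (shut) to 1.0 (fully open); "finger_force": force on a finger pad.
Only numpy, scipy, OpenCV 4.12 (cv2) and the standard library are available. Lean on these libraries where they do the work, as an engineer would, in place of code of your own. Each camera call takes 0.05 s, during which the arm holds its last target. There are 200 camera calls.

TASK

Someone has piled tooling on the slide of the drilling jig. Take the pile apart from the top: first stand the ferrule upright over the thin post and the steel sleeve upright over the thick post, then lay the crimping-die set in its cradle, and last push the emptied slide, grip lug outwards, fully home under the jig's crossbar until it meets the back stop. Leave everything seated, released and at rest.

Things in the scene. Friction and masses are not known exactly. Their poses are not given: they have to be found in the camera images.
- ferrule: grey crimp ferrule: tube 30 mm outer diameter (to 33 mm up, then slightly tapered), 42 mm tall, open both ends, bore 20 mm at the foot, 15.5 mm in the top 9 mm; 50 g. Starts upright on one end of the die set (its +y or -y end, this changes), about 7 mm from the sleeve. Origin: centre of its underside, z up its axis.
- steel_sleeve: bright turned steel sleeve: 53 mm outer diameter, 46 mm tall, bore 39 mm, open both ends; 240 g. Starts upright on the other end of the die set. Origin: centre of its underside, z up its axis. (Not to be touched: the press hoses that arch over the left edge of the bench, x 0.40 to 0.65 m, y over 0.46 m, z 0.30 to 0.36 m.)
- die_set: dark row of crimping dies, in effect a block 49 mm (x) by 96 mm (y) by 46 mm tall, 0.62 kg; grip it across the 49 mm. Starts crosswise on the slide, under sleeve and ferrule (the like ones at the left back stay there). Origin: centre of its underside.
- slide: jig slide: aluminium plate 120 (x) x 60 (y) x 10 mm with an upright steel grip lug at its -x end: lug 16 mm (x) by 30 mm (y), middle at x = -42 mm, top 46 mm above the underside; 0.26 kg. Grip the lug from above across y. The +x end goes into the jig. Starts on the bench under the pile (die set at x = +28 mm). Origin: centre of the plate's underside.
- thin_post: fixed: grey square foot 70 x 70 x 8 mm with a thin upright steel post 12 mm in diameter, rising 32 mm above the foot, its last 10 mm tapering to 5 mm. Home of the ferrule, which stands on the foot with the post in its bore. Origin: centre of the foot's underside.
- thick_post: fixed: grey square foot 70 x 70 x 8 mm with a thick upright steel post 26 mm in diameter, rising 36 mm above the foot, its last 10 mm tapering to 12 mm. Home of the steel sleeve, which stands on the foot with the post in its bore. Origin: centre of the foot's underside.
- die_cradle: fixed open cradle, base 76 mm (x) by 130 mm (y), floor at z = 5 mm; end cheeks 112 mm apart inside along y, tops at z = 22 mm; low side lips 65 mm apart along x, tops at z = 9 mm. The die set lies in it with its 96 mm along y, either way round. Origin: centre of the base's underside.
- jig: fixed drilling jig, mouth to -x. Bed top z = 6 mm, x = -75 to 75. Dark crossbar over x = 5 to 45, underside z = 22, top 40 (bush 47). Rails, tops z = 14, guide the slide: 65 mm apart from x = -15 on, flaring to 90 at x = -50. Back stop at x = 60. Slide home: pushed along +x on the bed, its origin at x 0, y 0, z 6 mm, same axes. Origin: mid-bed, on the bench.
Mind the look-alikes: they are no part of the job. Leave any turquoise look-alike of the die_cradle alone. What is shaped like the ferrule but yellow is not meant.

How it is judged:
By the outcome, as a careful person would: the job done as asked, in the order asked, and still so for the second after the job is handed in, with the robot touching nothing.
It also fails if it takes over 133 s, if anything falls off the work surface, if the arm or the gripper's body presses on something with over 40 N, if the wrist force passes 120 N, or if a joint passes its speed limit or range.

## Working session

There is one attempt and no reset: what is moved stays moved. The work goes in short steps, Python scripts to look and compute and a shell command to move; the robot and the scene stay as the last step left them, time stands still between calls to the robot, and variables do not carry over. Pictures are saved under pics/ and viewed, at most 14 in all, crops included, and the job is handed in when it is done.

```bash
ls; mkdir -p pics
python3 - <<'E'
from workcell import *
import cv2
print(state())
for n in ("scene","side","wrist"):
    cv2.imwrite(f"pics/{n}0.png",grab_frame(n)); c=get_calibration(n); print(n,c)
E
```

```text
pics
{'time_s': 0.0, 'qpos': array([-1.27482489e+00,  1.16502625e-01,  1.44229031e+00, -4.44126660e-07,
        1.58398152e+00, -3.77559529e-02]), 'joint_vel': array([-3.22668454e-04,  7.26525772e-04,  7.32262642e-05, -1.31429886e-03,
       -2.04205417e-03, -1.03915242e-03]), 'effort': array([ 2.36959306e-03, -7.31982565e+01, -6.32489204e+01,  2.08004707e-05,
        6.39591686e-03, -1.03728473e-04]), 'position': array([ 0.22107099, -0.6375675 ,  0.2305354 ]), 'tcp_rot': array([-3.14041167e+00, -4.41657532e-05,  3.33727355e-01]), 'wrist_force': array([ 1.03178066, -0.28464554,  0.27224186]), 'moment': array([0.00675713, 0.03111066, 0.00367223]), 'finger_force': 0.0, 'opening': 1.0041065880891558}
scene {'camera_matrix': array([[456.52791061,   0.        , 274.03156935],
       [  0.        , 456.52791061, 219.46564862],
       [  0.        ,   0.        ,   1.        ]]), 'R': array([[-0.8923474 , -0.45132793, -0.00438505],
       [-0.25193183,  0.50612356, -0.82484501],
       [ 0.37449496, -0.73494356, -0.56534192]]), 't': array([0.48565013, 0.1969228 , 1.02495775])}
side {'camera
[... 206 characters left out ...]
.00299713],
       [-0.7448392 ,  0.06931279, -0.66363416],
       [ 0.66114519, -0.05750058, -0.74805128]]), 't': array([0.05557224, 0.43048593, 1.14890232])}
wrist {'camera_matrix': array([[293.14549626,   0.        , 276.07979055],
       [  0.        , 293.14549626, 204.03096328],
       [  0.        ,   0.        ,   1.        ]]), 'tool_from_camera': array([[-7.83250129e-04, -9.50968475e-01, -3.09286835e-01,
         7.87619039e-02],
       [ 9.99999183e-01, -4.32340373e-04, -1.20311433e-03,
        -7.17456657e-04],
       [ 1.01040661e-03, -3.09287524e-01,  9.50968036e-01,
        -1.43275970e-01],
       [ 0.00000000e+00,  0.00000000e+00,  0.00000000e+00,
         1.00000000e+00]])}
```

View pics/scene0.png

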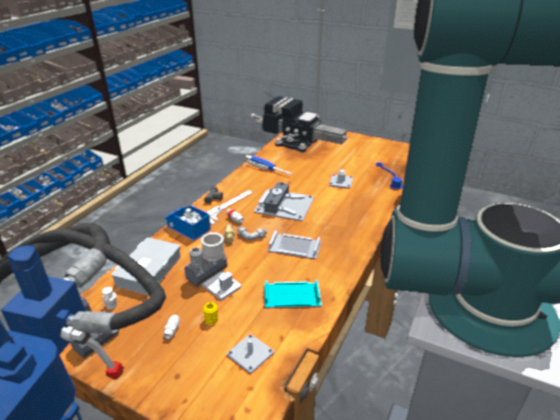

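View pics/side0.png

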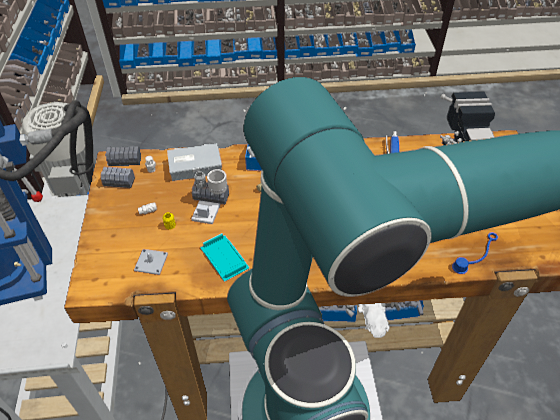

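The scene view shows the pile at about (208,262), the grey cradle at (295,245), the jig at (285,203), and post feet at (341,180) and (250,352). The turquoise tray at (292,294) and the yellow ferrule at (210,314) are decoys. In the side view the pile is at (210,185), and one post foot is at (150,261).

```bash
cat > h.py <<'E'
import numpy as np, cv2
from workcell import *
from scipy.spatial.transform import Rotation as Ro
def cam(n,st=None):
    c=get_calibration(n);K=c["camera_matrix"]
    if n=="wrist":
        T=np.eye(4);T[:3,:3]=Ro.from_euler("xyz",st["tcp_rot"]).as_matrix();T[:3,3]=st["position"]
        M=T@c["tool_from_camera"];R=M[:3,:3].T;t=-R@M[:3,3]
    else: R,t=c["R"],c["t"]
    return K,np.array(R),np.array(t)
def onz(C,uv,z):
    K,R,t=C;o=-R.T@t;uv=np.atleast_2d(uv).astype(float)
    d=np.c_[uv,np.ones(len(uv))]@np.linalg.inv(K).T@R
    return o+d*((z-o[2])/d[:,2])[:,None]
def proj(C,X):
    K,R,t=C;p=(np.atleast_2d(X)@R.T+t)@K.T;return p[:,:2]/p[:,2:]
def crop(img,x0,y0,x1,y1,s,name):
    cv2.imwrite(name,cv2.resize(img[y0:y1,x0:x1],None,fx=s,fy=s,interpolation=cv2.INTER_CUBIC))
def snap(name):
    st=state();im=grab_frame("wrist");cv2.imwrite(name,im);np.save(name[:-3]+"npy",np.r_[st["position"],st["tcp_rot"]]);return st,im
E
python3 - <<'E'
from h import *
a=cv2.imread("pics/scene0.png");b=cv2.imread("pics/side0.png")
A=cv2.resize(a[160:385,140:370],None,fx=2.6,fy=2.6,interpolation=cv2.INTER_CUBIC)
crop(a,90,150,390,375,2.6,"pics/sc1.png")
C=cam("scene")
for n,uv,z in [("pile",(208,262),.05),("lugtop",(225,277),.046),("cradle",(295,245),0.01),("jig",(285,206),0.006),("footR",(341,183),.008),("footL",(250,352),.008),("turq",(292,294),0)]: print(n,onz(C,uv,z).round(3))
S=cam("side");print(onz(S,(150,262),.008).round(3),onz(S,(205,213),.01).round(3))
E
```

```text
pile [[0.618 0.199 0.05 ]]
lugtop [[0.557 0.223 0.046]]
cradle [[ 0.482 -0.     0.01 ]]
jig [[ 0.591 -0.165  0.006]]
footR [[ 0.487 -0.366  0.008]]
footL [[0.418 0.357 0.008]]
turq [[ 0.416  0.161 -0.   ]]
[[0.415 0.353 0.008]] [[0.569 0.211 0.01 ]]
```

View pics/sc1.png

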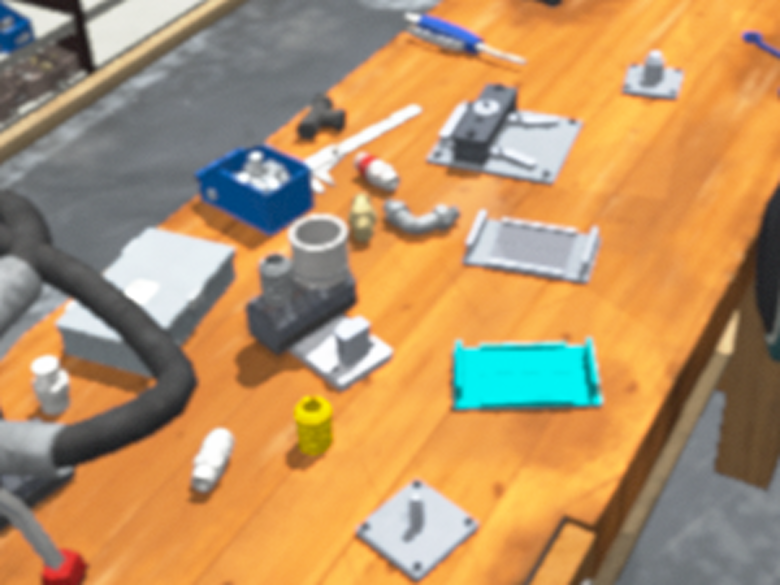

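The enlarged scene view shows the thin post on the foot at crop (417,525), at world (0.417,0.355), and the thick post on the foot at (653,75), at world (0.487,-0.366). The sleeve is at (320,250) on the -y end and the ferrule at (275,285) on the +y end. The lug points towards the robot. I'll fly to a viewpoint over the jig, cradle and thick post.

```bash
cat >> h.py <<'E'
def rel(p,yaw,st=None):
    "fractions (shift xyz, turn xyz) to world TCP p, tool straight down, given yaw"
    st=st or state();R0=Ro.from_euler("xyz",st["tcp_rot"]);Rt=Ro.from_euler("xyz",[np.pi,0,yaw])
    s=R0.inv().apply(np.array(p)-st["position"])/.5;r=(R0.inv()*Rt).as_rotvec()/(2*np.pi)
    print("shift",s.round(4),"turn",r.round(4),"rows>=",int(np.ceil(max(np.linalg.norm(s)*.5/.0417,np.linalg.norm(r)*360/7.16))))
E
python3 -c "
from h import *
rel((.44,-.19,.28),0)"
```

```text
shift [ 0.7069 -0.7025 -0.0979] turn [-0.0001  0.      0.0531] rows>= 13
```

```bash
python3 -m creep '[[1,0.707,-0.7025,-0.098,0,0,0.0531],[1,0.707,-0.7025,-0.098,0,0,0.0531],[1,0.707,-0.7025,-0.098,0,0,0.0531],[1,0.707,-0.7025,-0.098,0,0,0.0531],[1,0.707,-0.7025,-0.098,0,0,0.0531],[1,0.707,-0.7025,-0.098,0,0,0.0531],[1,0.707,-0.7025,-0.098,0,0,0.0531],[1,0.707,-0.7025,-0.098,0,0,0.0531],[1,0.707,-0.7025,-0.098,0,0,0.0531],[1,0.707,-0.7025,-0.098,0,0,0.0531],[1,0.707,-0.7025,-0.098,0,0,0.0531],[1,0.707,-0.7025,-0.098,0,0,0.0531],[1,0.707,-0.7025,-0.098,0,0,0.0531],[1,0.707,-0.7025,-0.098,0,0,0.0531],[1,0.707,-0.7025,-0.098,0,0,0.0531],[1,0.707,-0.7025,-0.098,0,0,0.0531],[1,0.707,-0.7025,-0.098,0,0,0.0531],[1,0.707,-0.7025,-0.098,0,0,0.0531]]'
python3 -c "
from h import *
st,im=snap('pics/w1.png');print(st['position'],st['tcp_rot'],st['time_s'])
crop(im,0,0,560,420,1.42,'pics/w1b.png')
rel((.47,.24,.28),0)"
```

```text
time_s: 1.65
position: [0.4396, -0.191, 0.2801]
tcp_rot: [-3.141, 0.0, -0.002]
wrist_force: [0.0, 0.3, -0.6]
opening: 1.001
finger_force: 0.0
[ 0.439632   -0.19103746  0.28012164] [-3.14148913e+00  3.24595839e-04 -1.70485021e-03] 1.65
shift [ 5.930e-02 -8.619e-01  4.000e-04] turn [-0.      0.     -0.0002] rows>= 11
```

View pics/w1b.png

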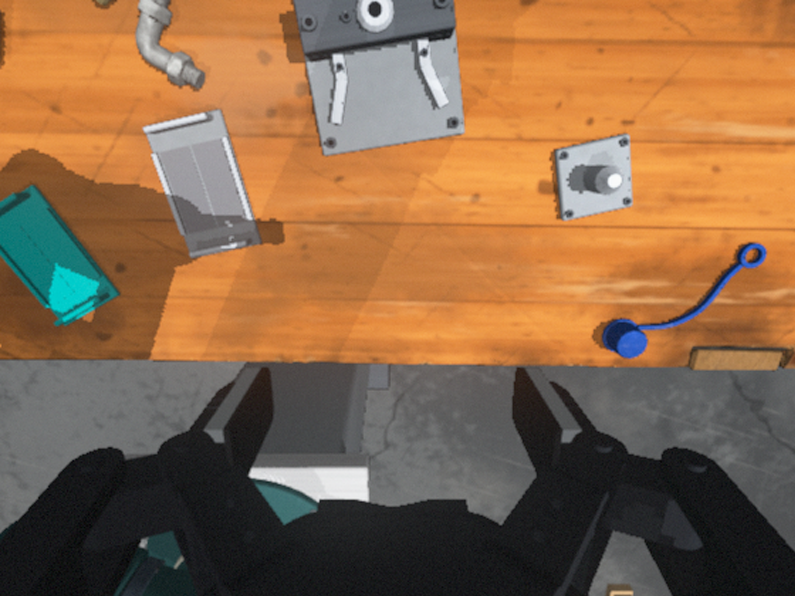

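The wrist view shows the jig plate (front corners at crop (325,154) and (463,131)), the cradle (corners (146,130), (218,111), (258,238), (190,257)) and the thick post (foot centre about (594,178), post tip (613,179)), all somewhat yawed. Next is the thin post.

```bash
python3 -m creep '[[1,-0.15,-0.862,0,0,0,0],[1,-0.15,-0.862,0,0,0,0],[1,-0.15,-0.862,0,0,0,0],[1,-0.15,-0.862,0,0,0,0],[1,-0.15,-0.862,0,0,0,0],[1,-0.15,-0.862,0,0,0,0],[1,-0.15,-0.862,0,0,0,0],[1,-0.15,-0.862,0,0,0,0],[1,-0.15,-0.862,0,0,0,0],[1,-0.15,-0.862,0,0,0,0],[1,-0.15,-0.862,0,0,0,0],[1,-0.15,-0.862,0,0,0,0],[1,-0.15,-0.862,0,0,0,0],[1,-0.15,-0.862,0,0,0,0],[1,-0.15,-0.862,0,0,0,0],[1,-0.15,-0.862,0,0,0,0]]'
python3 -c "
from h import *
st,im=snap('pics/w2.png');print(st['position'],st['tcp_rot'],st['time_s'])
crop(im,0,0,560,420,1.42,'pics/w2b.png')"
python3 -m creep '[[1,0.2,0.06,0,0,0,0],[1,0.2,0.06,0,0,0,0],[1,0.2,0.06,0,0,0,0],[1,0.2,0.06,0,0,0,0],[1,0.2,0.06,0,0,0,0],[1,0.2,0.06,0,0,0,0],[1,0.2,0.06,0,0,0,0]]'
python3 -c "
from h import *
st,im=snap('pics/w3.png');print(st['position'],st['tcp_rot'],st['time_s'])
crop(im,0,0,560,420,1.42,'pics/w3b.png')"
```

```text
time_s: 3.03
position: [0.3654, 0.2399, 0.2804]
tcp_rot: [-3.142, -0.0, -0.002]
wrist_force: [-0.1, -0.2, -0.8]
opening: 0.998
finger_force: 0.0
[0.36540359 0.23993782 0.28044736] [-3.14150871e+00 -3.40518006e-04 -1.72105948e-03] 3.0333
time_s: 3.67
position: [0.4644, 0.211, 0.2806]
tcp_rot: [-3.141, -0.0, 0.0]
wrist_force: [-0.5, -0.7, -0.4]
opening: 1.004
finger_force: 0.0
[0.46437792 0.21095533 0.28063739] [-3.14131519e+00 -4.56090550e-04  2.84051729e-04] 3.6667
```

View pics/w3b.png

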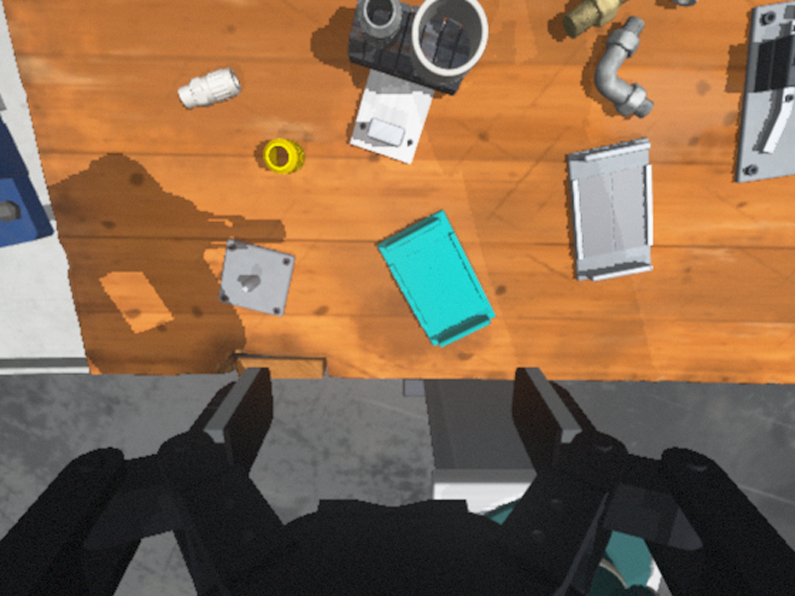

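View pics/w2b.png

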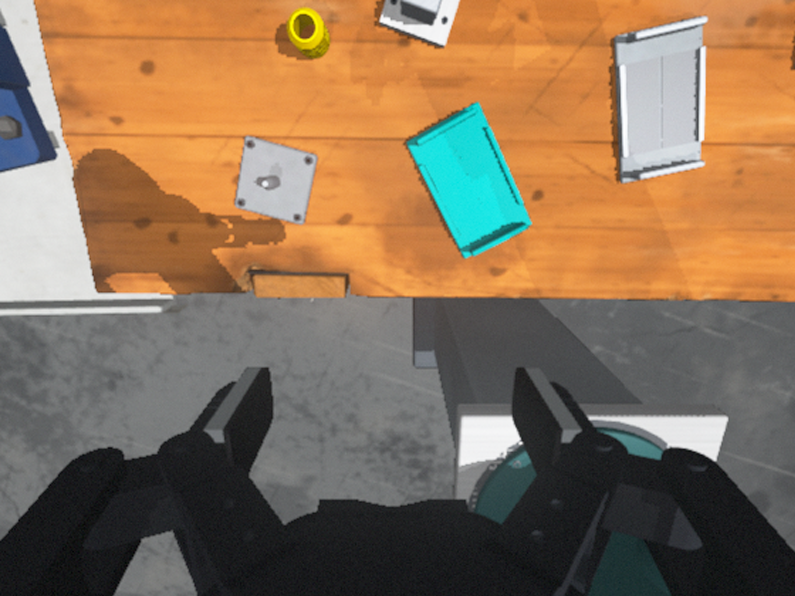

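w3 shows the pile: the ferrule (crop (379,12), top partly cut off) is on the +y end, the sleeve rim is at (450,35), and the lug is at (386,132). The thin-post foot is at (257,277), and at (276,180) in w2. Measuring now.

```bash
cat > m.py <<'E'
from h import *
def ld(k):
    v=np.load(f"pics/{k}.npy");return cv2.imread(f"pics/{k}.png"),cam("wrist",dict(position=v[:3],tcp_rot=v[3:]))
def rect(k,x0,y0,x1,y1,z,smax=75,vmin=60):
    im,C=ld(k);x0,y0,x1,y1=[int(q/1.42) for q in (x0,y0,x1,y1)]
    h=cv2.cvtColor(im[y0:y1,x0:x1],cv2.COLOR_BGR2HSV);m=((h[...,1]<smax)&(h[...,2]>vmin)).astype(np.uint8)
    m=cv2.morphologyEx(m,cv2.MORPH_CLOSE,np.ones((5,5)))
    c=max(cv2.findContours(m,0,2)[0],key=cv2.contourArea).reshape(-1,2)+[x0,y0]
    P=onz(C,c,z)[:,:2]*1000;(cx,cy),(w,hh),_=r=cv2.minAreaRect(P.astype(np.float32))
    b=cv2.boxPoints(r);e=max(b[1]-b[0],b[2]-b[1],key=np.linalg.norm);a=np.degrees(np.arctan2(e[1],e[0]))%180
    print(k,"ctr",np.round([cx,cy],1),"size",round(w,1),round(hh,1),"long axis deg",round(a,1))
def pts(k,uv,z):
    im,C=ld(k);print(k,(onz(C,np.array(uv)/1.42,z)[:,:2]*1000).round(1).tolist())
E
python3 - <<'E'
from m import *
print("thin");rect("w2",225,125,330,235,.008);rect("w3",205,230,305,325,.008)
print("thick");rect("w1",540,125,645,230,.008)
print("cradle");rect("w1",135,100,270,265,.005);rect("w2",600,10,720,190,.005);rect("w3",555,130,665,290,.005)
print("jig front corners");pts("w1",[(325,154),(463,131)],.006)
pts("w1",[(333,123),(344,54),(446,106),(419,42)],.014)
print("slide corners -x end, z10");pts("w3",[(350,143),(412,163),(433,95)],.010);pts("w2",[(380,23),(445,47)],.010)
print("lug top");pts("w3",[(374,119),(406,129),(400,146),(368,137)],.046)
print("sleeve top l/r/bottom");pts("w3",[(412,36),(488,36),(450,75),(450,-3)],.102)
print("ferrule top");pts("w3",[(361,12),(397,12),(379,30)],.098)
print("post tips");pts("w2",[(263,184)],.040);pts("w1",[(614,180)],.044)
E
```

```text
thin
w2 ctr [419.5 354.5] size 69.7 69.7 long axis deg 74.4
w3 ctr [420.3 354.4] size 69.9 69.7 long axis deg 74.6
thick
w1 ctr [ 496.  -384.8] size 69.3 70.2 long axis deg 102.4
cradle
w1 ctr [488.2  -5.7] size 129.4 78.8 long axis deg 11.8
w2 ctr [487.9  -7.4] size 129.4 80.7 long axis deg 11.6
w3 ctr [486.3  -7.5] size 133.7 78.9 long axis deg 11.9
jig front corners
w1 [[518.4, -126.4], [538.6, -256.9]]
w1 [[545.4, -136.4], [601.4, -148.6], [559.4, -239.2], [610.5, -213.9]]
slide corners -x end, z10
w3 [[553.1, 251.3], [535.1, 192.9], [594.1, 174.7]]
w2 [[552.0, 250.8], [533.5, 193.9]]
lug top
w3 [[571.2, 227.0], [563.4, 200.0], [549.7, 205.0], [557.0, 232.3]]
sleeve top l/r/bottom
w3 [[619.3, 198.2], [619.3, 146.6], [595.4, 171.4], [641.9, 173.4]]
ferrule top
w3 [[634.5, 232.8], [634.5, 208.4], [623.9, 220.7]]
post tips
w2 [[419.0, 356.3]]
w1 [[496.0, -386.2]]
```

```bash
python3 -c "
from h import *
print(state()['qpos'].round(2));rel((.6345,.2206,.18),1.272)"
```

```text
[ 0.38 -0.26  1.72  0.    1.68  1.95]
shift [ 0.3402 -0.0187  0.2016] turn [ 0.000e+00 -1.000e-04 -2.023e-01] rows>= 11
```

```bash
python3 -m creep '[[1,0.34,-0.019,0.2,0,0,-0.2023],[1,0.34,-0.019,0.2,0,0,-0.2023],[1,0.34,-0.019,0.2,0,0,-0.2023],[1,0.34,-0.019,0.2,0,0,-0.2023],[1,0.34,-0.019,0.2,0,0,-0.2023],[1,0.34,-0.019,0.2,0,0,-0.2023],[1,0.34,-0.019,0.2,0,0,-0.2023],[1,0.34,-0.019,0.2,0,0,-0.2023],[1,0.34,-0.019,0.2,0,0,-0.2023],[1,0.34,-0.019,0.2,0,0,-0.2023],[1,0.34,-0.019,0.2,0,0,-0.2023],[1,0.34,-0.019,0.2,0,0,-0.2023],[1,0.34,-0.019,0.2,0,0,-0.2023],[1,0.34,-0.019,0.2,0,0,-0.2023],[1,0.34,-0.019,0.2,0,0,-0.2023]]'
python3 -c "
from h import *
st,im=snap('pics/w4.png');C=cam('wrist',st)
print(proj(C,[(.6345,.2206,.098),(.6192,.1724,.102),st['position']]).round(0)*1.42)
crop(im,0,0,560,420,1.42,'pics/w4b.png')"
```

```text
time_s: 4.97
position: [0.6349, 0.2205, 0.1804]
tcp_rot: [3.141, -0.0, 1.269]
wrist_force: [0.5, -0.2, 0.2]
opening: 0.997
finger_force: 0.0
[[393.34 301.04]
 [391.92 381.98]
 [394.76 370.62]]
```

View pics/w4b.png

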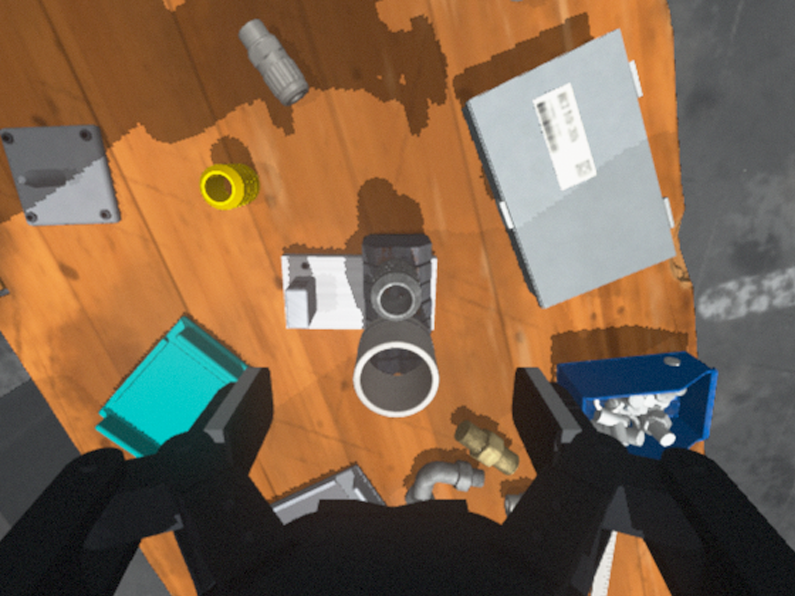

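w4: the ferrule mouth is at crop (398,297), the sleeve rim centre at (397,377), and the slide edges are parallel to the closing direction. Gripping the ferrule.

```bash
python3 -c "
from m import *
pts('w4',[(398,297)],.098);pts('w4',[(397,377)],.102);pts('w4',[(286,255),(437,256),(432,330),(286,328)],.010)
im,C=ld('w4');p=onz(C,np.array([(398,297)])/1.42,.098)[0];p[2]=.062;rel(p,1.269)"
```

```text
w4 [[637.8, 221.7]]
w4 [[622.7, 174.7]]
w4 [[557.5, 251.0], [668.5, 215.6], [648.1, 157.0], [534.7, 194.1]]
shift [0.004  0.0048 0.2367] turn [ 0.     -0.      0.0001] rows>= 3
```

```bash
python3 -m creep '[[1,0.004,0.005,0.1,0,0,0],[1,0.004,0.005,0.18,0,0,0],[1,0.004,0.005,0.22,0,0,0],[1,0.004,0.005,0.2367,0,0,0],[1,0.004,0.005,0.2367,0,0,0],[1,0.004,0.005,0.2367,0,0,0],[0.2,0.004,0.005,0.2367,0,0,0],[0.2,0.004,0.005,0.2367,0,0,0],[0.2,0.004,0.005,0.2367,0,0,0],[0.2,0.004,0.005,0.2367,0,0,0],[0.2,0.004,0.005,0.2367,0,0,0],[0.2,0.004,0.005,0.2367,0,0,0],[0.2,0.004,0.005,0.2367,0,0,0],[0.2,0.004,0.005,0.2367,0,0,0]]'; python3 -c "
from h import *
rel((.42,.355,.15),.0)"
```

```text
time_s: 6.18
position: [0.6383, 0.2217, 0.0629]
tcp_rot: [3.141, -0.001, 1.271]
wrist_force: [0.2, -0.5, 5.3]
opening: 0.329
finger_force: 58.8
shift [ 0.126  -0.4957 -0.1747] turn [ 1.000e-04 -2.000e-04  2.023e-01] rows>= 11
```

```bash
python3 -m creep '[[0.2,0,0,-0.03,0,0,0],[0.2,0,0,-0.08,0,0,0],[0.2,0,0,-0.14,0,0,0],[0.2,0,0,-0.175,0,0,0],[0.2,0.126,-0.4957,-0.175,0,0,0.2023],[0.2,0.126,-0.4957,-0.175,0,0,0.2023],[0.2,0.126,-0.4957,-0.175,0,0,0.2023],[0.2,0.126,-0.4957,-0.175,0,0,0.2023],[0.2,0.126,-0.4957,-0.175,0,0,0.2023],[0.2,0.126,-0.4957,-0.175,0,0,0.2023],[0.2,0.126,-0.4957,-0.175,0,0,0.2023],[0.2,0.126,-0.4957,-0.175,0,0,0.2023],[0.2,0.126,-0.4957,-0.175,0,0,0.2023],[0.2,0.126,-0.4957,-0.175,0,0,0.2023],[0.2,0.126,-0.4957,-0.175,0,0,0.2023],[0.2,0.126,-0.4957,-0.175,0,0,0.2023],[0.2,0.126,-0.4957,-0.175,0,0,0.2023],[0.2,0.126,-0.4957,-0.175,0,0,0.2023]]'
python3 -c "
from h import *
st,im=snap('pics/w5.png')
crop(im,0,0,560,420,1.42,'pics/w5b.png');rel((.4197,.355,.016),0)"
```

```text
time_s: 7.68
position: [0.4198, 0.3549, 0.1499]
tcp_rot: [-3.141, -0.0, 0.002]
wrist_force: [0.3, -0.7, -0.7]
opening: 0.333
finger_force: 59.4
shift [-2.000e-04 -1.000e-04  2.676e-01] turn [-0.     -0.      0.0002] rows>= 4
```

View pics/w5b.png

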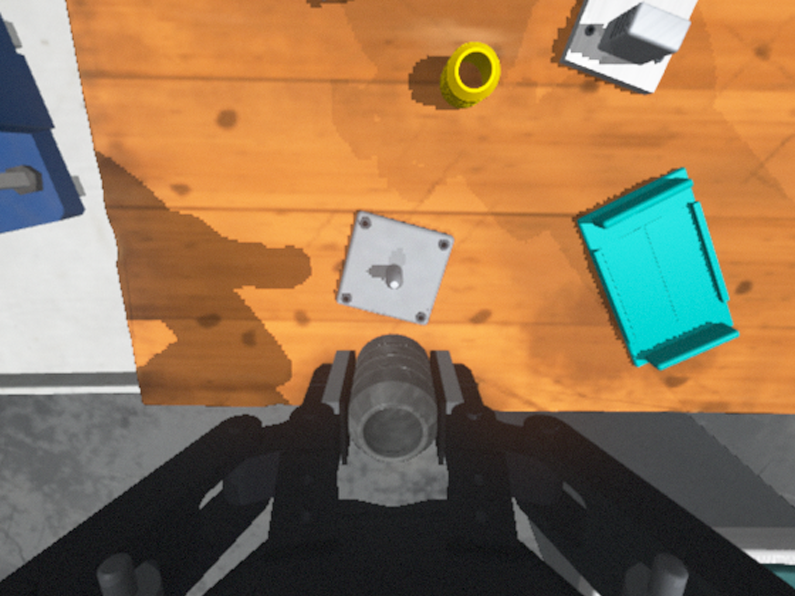

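w5: the ferrule is held (top rim centre about (393,432)), and the post tip is ahead at (394,282). Checking the offset of both.

```bash
python3 -c "
from m import *
pts('w5',[(393,432)],.15+.036);pts('w5',[(394,282)],.040);rect('w5',330,200,465,335,.008)"
```

```text
w5 [[417.8, 355.4]]
w5 [[421.1, 354.5]]
w5 ctr [420.4 354.9] size 69.3 69.6 long axis deg 164.8
```

```bash
python3 -m creep '[[0.2,0.004,0,0.06,0,0,0],[0.2,0.004,0,0.12,0,0,0],[0.2,0.004,0,0.17,0,0,0],[0.2,0.004,0,0.2,0,0,0],[0.2,0.004,0,0.22,0,0,0],[0.2,0.004,0,0.24,0,0,0],[0.2,0.004,0,0.255,0,0,0],[0.2,0.004,0,0.264,0,0,0],[0.2,0.004,0,0.269,0,0,0],[0.2,0.004,0,0.269,0,0,0],[0.2,0.004,0,0.269,0,0,0]]'
```

```text
time_s: 8.65
position: [0.422, 0.3552, 0.0156]
tcp_rot: [-3.141, -0.001, 0.0]
wrist_force: [0.3, -0.1, -0.1]
opening: 0.33
finger_force: 59.3
```

```bash
python3 -m creep '[[0.2,0,0,0.001,0,0,0],[0.6,0,0,0.001,0,0,0],[1,0,0,0.001,0,0,0],[1,0,0,0.001,0,0,0],[1,0,0,0.001,0,0,0],[1,0,0,0.001,0,0,0],[1,0,0,0.001,0,0,0],[1,0,0,-0.04,0,0,0],[1,0,0,-0.11,0,0,0],[1,0,0,-0.19,0,0,0],[1,0,0,-0.27,0,0,0],[1,0,0,-0.27,0,0,0]]'
python3 -c "
from h import *
st,im=snap('pics/w6.png')
crop(im,180,140,380,300,3,'pics/w6b.png');rel((.622,.174,.19),1.269)"
```

```text
time_s: 9.65
position: [0.4237, 0.3565, 0.1585]
tcp_rot: [-3.135, -0.008, 0.0]
wrist_force: [1.5, 0.3, 0.7]
opening: 0.998
finger_force: 0.0
shift [ 0.3981  0.3639 -0.07  ] turn [-0.     -0.0012 -0.2019] rows>= 11
```

View pics/w6b.png

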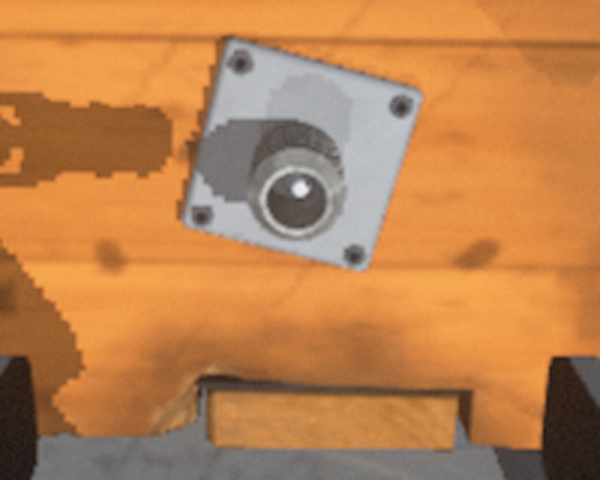

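The ferrule is seated around the post, whose tip shows in the bore at (300,188). Now the sleeve.

```bash
python3 -m creep '[[1,0.398,0.364,-0.07,0,0,-0.202],[1,0.398,0.364,-0.07,0,0,-0.202],[1,0.398,0.364,-0.07,0,0,-0.202],[1,0.398,0.364,-0.07,0,0,-0.202],[1,0.398,0.364,-0.07,0,0,-0.202],[1,0.398,0.364,-0.07,0,0,-0.202],[1,0.398,0.364,-0.07,0,0,-0.202],[1,0.398,0.364,-0.07,0,0,-0.202],[1,0.398,0.364,-0.07,0,0,-0.202],[1,0.398,0.364,-0.07,0,0,-0.202],[1,0.398,0.364,-0.07,0,0,-0.202],[1,0.398,0.364,-0.07,0,0,-0.202],[1,0.398,0.364,-0.07,0,0,-0.202],[1,0.398,0.364,-0.07,0,0,-0.202],[1,0.398,0.364,-0.07,0,0,-0.202]]'
python3 -c "
from h import *
st,im=snap('pics/w7.png');C=cam('wrist',st)
h=cv2.cvtColor(im,cv2.COLOR_BGR2HSV);m=((h[...,1]<40)&(h[...,2]>150)).astype(np.uint8)
p=proj(C,[(.6225,.1745,.102)])[0];print(p)
x,y=p.astype(int);m2=np.zeros_like(m);m2[y-45:y+45,x-45:x+45]=m[y-45:y+45,x-45:x+45]
for c in cv2.findContours(m2,0,2)[0]:
  if len(c)>30: e=cv2.fitEllipse(c);print(e,onz(C,e[0],.102).round(4))
rel((.6225,.1745,.062),1.269)"
```

```text
time_s: 10.95
position: [0.6207, 0.173, 0.1847]
tcp_rot: [-3.141, 0.0, 1.268]
wrist_force: [-0.7, -0.2, 0.5]
opening: 0.999
finger_force: 0.0
[278.94311609 209.08384708]
((278.0472106933594, 209.88182067871094), (58.647274017333984, 61.87807846069336), 91.0654525756836) [[0.6216 0.1741 0.102 ]]
shift [0.0039 0.0026 0.2455] turn [-0.      0.     -0.0001] rows>= 3
```

```bash
python3 -m creep '[[1,0.003,0.001,0.08,0,0,0],[1,0.003,0.001,0.16,0,0,0],[1,0.003,0.001,0.22,0,0,0],[1,0.003,0.001,0.2455,0,0,0],[1,0.003,0.001,0.2455,0,0,0],[1,0.003,0.001,0.2455,0,0,0],[0.4,0.003,0.001,0.2455,0,0,0],[0.4,0.003,0.001,0.2455,0,0,0],[0.4,0.003,0.001,0.2455,0,0,0],[0.4,0.003,0.001,0.2455,0,0,0],[0.4,0.003,0.001,0.2455,0,0,0],[0.4,0.003,0.001,0.2455,0,0,0],[0.4,0.003,0.001,0.2455,0,0,0]]'; python3 -c "
from h import *
rel((.5,-.37,.19),.4)"
```

```text
time_s: 12.08
position: [0.6224, 0.1746, 0.0645]
tcp_rot: [3.139, -0.001, 1.269]
wrist_force: [-4.0, -0.0, 8.5]
opening: 0.585
finger_force: 61.0
shift [-1.1123  0.0901 -0.2525] turn [ 0.0002 -0.0004  0.1384] rows>= 14
```

```bash
python3 -m creep '[[0.4,0,0,-0.03,0,0,0],[0.4,0,0,-0.08,0,0,0],[0.4,0,0,-0.15,0,0,0],[0.4,0,0,-0.21,0,0,0],[0.4,0,0,-0.25,0,0,0],[0.4,-0.7,0.055,-0.25,0,0,0.08],[0.4,-0.7,0.055,-0.25,0,0,0.08],[0.4,-0.7,0.055,-0.25,0,0,0.08],[0.4,-0.7,0.055,-0.25,0,0,0.08],[0.4,-0.7,0.055,-0.25,0,0,0.08],[0.4,-0.7,0.055,-0.25,0,0,0.08],[0.4,-0.7,0.055,-0.25,0,0,0.08],[0.4,-0.7,0.055,-0.25,0,0,0.08],[0.4,-0.7,0.055,-0.25,0,0,0.08],[0.4,-0.7,0.055,-0.25,0,0,0.08]]'; python3 -c "
from h import *
rel((.495,-.385,.19),.3)"
```

```text
time_s: 13.33
position: [0.543, -0.1716, 0.1886]
tcp_rot: [3.14, 0.0, 0.763]
wrist_force: [0.1, -0.5, -3.0]
opening: 0.592
finger_force: 63.0
shift [-0.3644  0.2421 -0.0024] turn [ 0.0002 -0.      0.0737] rows>= 6
```

```bash
python3 -m creep '[[0.4,-0.364,0.242,-0.002,0,0,0.0737],[0.4,-0.364,0.242,-0.002,0,0,0.0737],[0.4,-0.364,0.242,-0.002,0,0,0.0737],[0.4,-0.364,0.242,-0.002,0,0,0.0737],[0.4,-0.364,0.242,-0.002,0,0,0.0737],[0.4,-0.364,0.242,-0.002,0,0,0.0737],[0.4,-0.364,0.242,-0.002,0,0,0.0737],[0.4,-0.364,0.242,-0.002,0,0,0.0737],[0.4,-0.364,0.242,-0.002,0,0,0.0737],[0.4,-0.364,0.242,-0.002,0,0,0.0737]]'
python3 -c "
from h import *
st,im=snap('pics/w8.png')
crop(im,0,0,560,420,1.42,'pics/w8b.png')"
```

```text
time_s: 14.17
position: [0.4974, -0.3803, 0.1887]
tcp_rot: [3.141, -0.0, 0.305]
wrist_force: [0.2, 0.1, -2.7]
opening: 0.593
finger_force: 63.3
```

View pics/w8b.png

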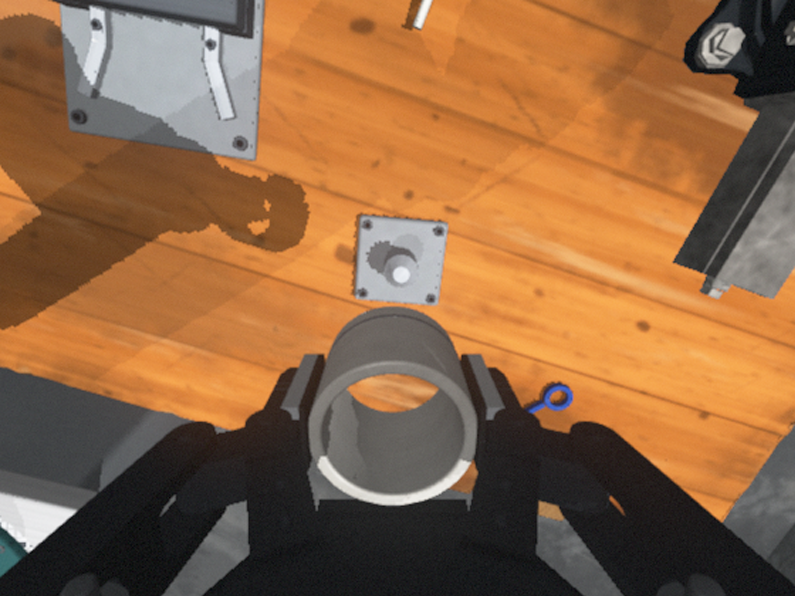

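w8: the sleeve is held (top rim centre about (393,432)) and the thick post's foot is at (402,259), tip at (401,275).

```bash
python3 -c "
from m import *
pts('w8',[(393,432)],.1887-.0085+.046);pts('w8',[(401,274)],.044);rect('w8',345,205,455,310,.008)
print('jig');pts('w8',[(71,131),(253,159)],.006);pts('w8',[(94,95),(227,118)],.014)
rel((.4967,-.3852,.018),.305)"
```

```text
w8 [[496.7, -379.9]]
w8 [[496.2, -386.4]]
w8 ctr [ 493.3 -386.4] size 76.4 69.4 long axis deg 12.5
jig
w8 [[517.3, -126.3], [538.0, -257.5]]
w8 [[547.6, -145.5], [560.6, -236.8]]
shift [-0.0044  0.0087  0.3413] turn [ 0.     -0.0001  0.    ] rows>= 5
```

```bash
python3 -m creep '[[0.4,-0.005,0.011,0.06,0,0,0],[0.4,-0.005,0.011,0.13,0,0,0],[0.4,-0.005,0.011,0.19,0,0,0],[0.4,-0.005,0.011,0.23,0,0,0],[0.4,-0.005,0.011,0.26,0,0,0],[0.4,-0.005,0.011,0.29,0,0,0],[0.4,-0.005,0.011,0.31,0,0,0],[0.4,-0.005,0.011,0.325,0,0,0],[0.4,-0.005,0.011,0.335,0,0,0],[0.4,-0.005,0.011,0.342,0,0,0],[0.4,-0.005,0.011,0.342,0,0,0],[0.4,-0.005,0.011,0.342,0,0,0]]'
```

```text
time_s: 15.22
position: [0.4964, -0.3877, 0.0178]
tcp_rot: [3.141, -0.0, 0.304]
wrist_force: [-0.6, 0.1, -2.5]
opening: 0.585
finger_force: 63.4
```

```bash
python3 -m creep '[[0.4,0,0,0.003,0,0,0],[0.4,0,0,0.003,0,0,0],[1,0,0,0.003,0,0,0],[1,0,0,0.003,0,0,0],[1,0,0,0.003,0,0,0],[1,0,0,0.003,0,0,0],[1,0,0,0.003,0,0,0],[1,0,0,-0.04,0,0,0],[1,0,0,-0.1,0,0,0],[1,0,0,-0.18,0,0,0],[1,0,0,-0.26,0,0,0],[1,0,0,-0.34,0,0,0],[1,0,0,-0.34,0,0,0]]'
python3 -c "
from h import *
st,im=snap('pics/w9.png')
crop(im,180,110,380,270,3,'pics/w9b.png');rel((.62,.19,.20),1.269)"
```

```text
time_s: 16.3
position: [0.4979, -0.3889, 0.1964]
tcp_rot: [3.133, -0.006, 0.304]
wrist_force: [0.4, -1.1, 0.9]
opening: 1.0
finger_force: 0.0
shift [ 0.5801 -1.0306 -0.0194] turn [ 1.200e-03 -1.000e-04 -1.536e-01] rows>= 15
```

View pics/w9b.png

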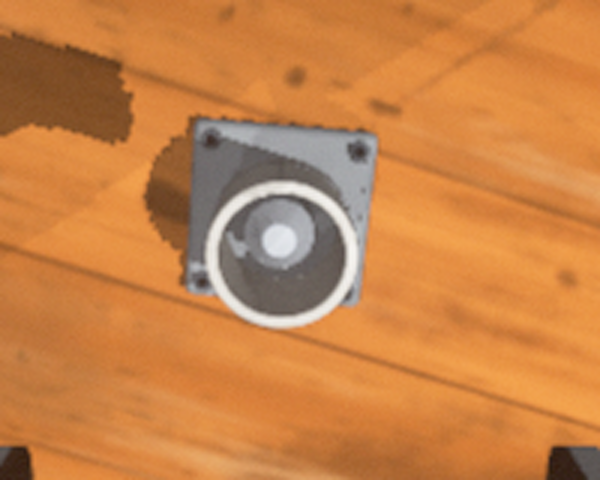

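The sleeve is seated around the thick post. Next, the die set.

```bash
python3 -m creep '[[1,0.56,-0.98,-0.02,0,0,-0.1536],[1,0.56,-0.98,-0.02,0,0,-0.1536],[1,0.56,-0.98,-0.02,0,0,-0.1536],[1,0.56,-0.98,-0.02,0,0,-0.1536],[1,0.56,-0.98,-0.02,0,0,-0.1536],[1,0.56,-0.98,-0.02,0,0,-0.1536],[1,0.56,-0.98,-0.02,0,0,-0.1536],[1,0.56,-0.98,-0.02,0,0,-0.1536],[1,0.56,-0.98,-0.02,0,0,-0.1536],[1,0.56,-0.98,-0.02,0,0,-0.1536],[1,0.56,-0.98,-0.02,0,0,-0.1536],[1,0.56,-0.98,-0.02,0,0,-0.1536],[1,0.56,-0.98,-0.02,0,0,-0.1536],[1,0.56,-0.98,-0.02,0,0,-0.1536],[1,0.56,-0.98,-0.02,0,0,-0.1536],[1,0.56,-0.98,-0.02,0,0,-0.1536],[1,0.56,-0.98,-0.02,0,0,-0.1536],[1,0.56,-0.98,-0.02,0,0,-0.1536]]'
python3 -c "
from h import *
st,im=snap('pics/w10.png');print(st['position'])
crop(im,160,120,400,300,3,'pics/w10b.png')"
```

```text
time_s: 17.85
position: [0.6167, 0.1629, 0.1968]
tcp_rot: [-3.141, 0.0, 1.268]
wrist_force: [-0.1, 0.7, 1.3]
opening: 1.0
finger_force: 0.0
[0.61670466 0.16285235 0.19683289]
```

View pics/w10b.png

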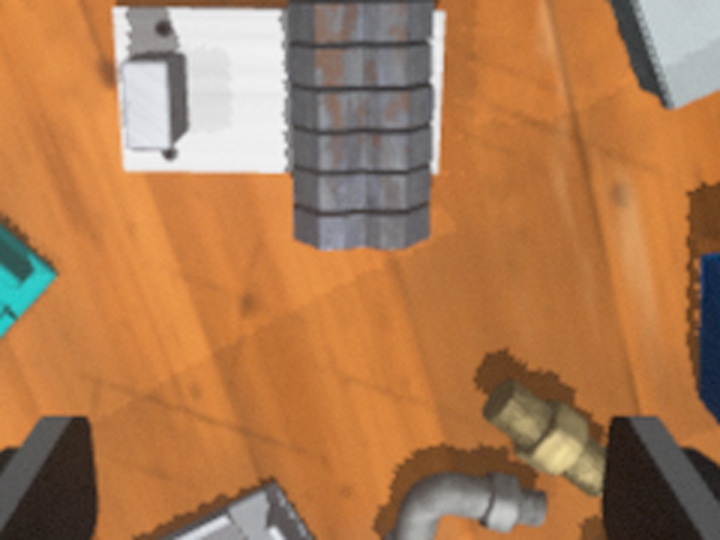

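w10: the die set's mid line is at crop u≈362 and its near end at v≈248. Its long axis runs straight up the image, so the closing direction is square to it.

```bash
python3 -c "
from m import *
f=lambda q:[((160+u/3)*1.42,(120+v/3)*1.42) for u,v in q]
pts('w10',f([(362,248),(363,44),(294,210),(430,210),(288,44),(437,44)]),.056)
pts('w10',f([(362,248)]),.046)
rect('w10',300,80,480,300,.035,90,40)
rel((.628,.197,.058),1.268)"
```

```text
w10 [[616.7, 151.2], [636.9, 215.6], [598.9, 170.7], [642.3, 157.1], [614.3, 222.7], [659.2, 208.6]]
w10 [[615.9, 148.1]]
w10 ctr [607.7 200.1] size 101.9 100.6 long axis deg 71.9
shift [0.0722 0.001  0.278 ] turn [-0.      0.     -0.0001] rows>= 4
```

```bash
python3 -c "
from h import *
rel((.6293,.196,.020),1.267)"
```

```text
shift [0.0711 0.0041 0.354 ] turn [-0.      0.      0.0001] rows>= 5
```

```bash
python3 -m creep '[[0.8,0.071,0.004,0,0,0,0],[0.8,0.071,0.004,0.08,0,0,0],[0.8,0.071,0.004,0.16,0,0,0],[0.8,0.071,0.004,0.23,0,0,0],[0.8,0.071,0.004,0.28,0,0,0],[0.8,0.071,0.004,0.32,0,0,0],[0.8,0.071,0.004,0.354,0,0,0],[0.8,0.071,0.004,0.354,0,0,0],[0.8,0.071,0.004,0.354,0,0,0],[0.4,0.071,0.004,0.354,0,0,0],[0.4,0.071,0.004,0.354,0,0,0],[0.4,0.071,0.004,0.354,0,0,0],[0.4,0.071,0.004,0.354,0,0,0],[0.4,0.071,0.004,0.354,0,0,0],[0.4,0.071,0.004,0.354,0,0,0]]'; python3 -c "
from h import *
rel((.49,-.008,.14),.206)"
```

```text
time_s: 19.15
position: [0.6304, 0.197, 0.0224]
tcp_rot: [3.139, -0.001, 1.269]
wrist_force: [0.5, -2.9, 6.9]
opening: 0.555
finger_force: 64.0
shift [-0.4748 -0.1453 -0.2362] turn [ 0.0003 -0.0004  0.1691] rows>= 9
```

```bash
python3 -m creep '[[0.4,0,0,-0.03,0,0,0],[0.4,0,0,-0.09,0,0,0],[0.4,0,0,-0.16,0,0,0],[0.4,0,0,-0.23,0,0,0],[0.4,-0.475,-0.145,-0.236,0,0,0.1691],[0.4,-0.475,-0.145,-0.236,0,0,0.1691],[0.4,-0.475,-0.145,-0.236,0,0,0.1691],[0.4,-0.475,-0.145,-0.236,0,0,0.1691],[0.4,-0.475,-0.145,-0.236,0,0,0.1691],[0.4,-0.475,-0.145,-0.236,0,0,0.1691],[0.4,-0.475,-0.145,-0.236,0,0,0.1691],[0.4,-0.475,-0.145,-0.236,0,0,0.1691],[0.4,-0.475,-0.145,-0.236,0,0,0.1691],[0.4,-0.475,-0.145,-0.236,0,0,0.1691],[0.4,-0.475,-0.145,-0.236,0,0,0.1691],[0.4,-0.475,-0.145,-0.236,0,0,0.1691]]'
python3 -c "
from h import *
st,im=snap('pics/w11.png')
crop(im,0,0,560,420,1.42,'pics/w11b.png')"
```

```text
time_s: 20.48
position: [0.4894, -0.008, 0.1387]
tcp_rot: [3.142, -0.0, 0.209]
wrist_force: [0.2, 0.1, -5.8]
opening: 0.559
finger_force: 63.7
```

View pics/w11b.png

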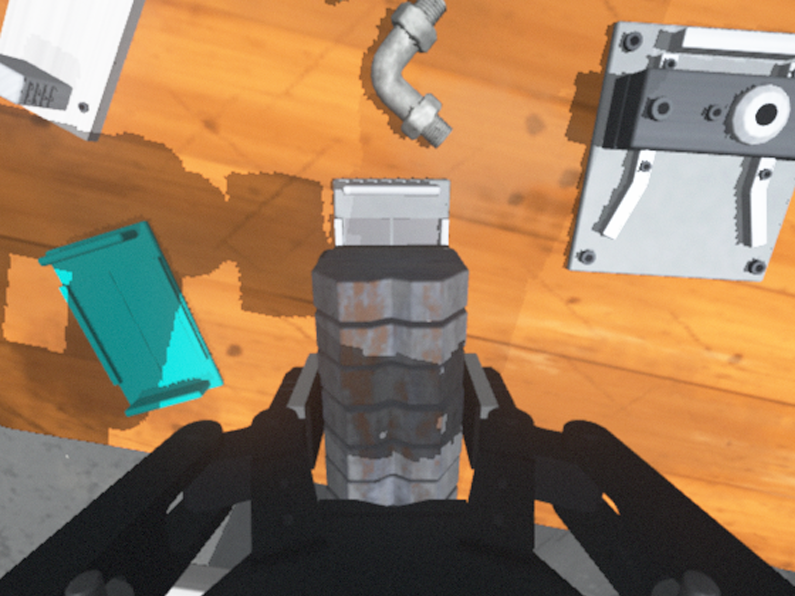

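w11: the die set is held square to the cradle. The cradle's far end corners are at (332,180) and (450,179), and the die's far top edge is at v≈278.

```bash
python3 -c "
from m import *
pts('w11',[(332,180),(450,179)],.0);pts('w11',[(344,190),(440,190)],.022);
pts('w11',[(313,278),(467,278),(391,278)],.1387-.0124+.04)
print('jig');pts('w11',[(570,268),(763,281),(611,22)],.006);pts('w11',[(607,236),(757,245),(643,160),(768,160)],.014)
pts('w11',[(605,146),(797,156)],.040)"
```

```text
w11 [[542.4, 44.5], [559.0, -31.1]]
w11 [[539.9, 33.6], [552.0, -23.6]]
w11 [[528.1, 24.5], [537.4, -19.1], [532.8, 2.4]]
jig
w11 [[519.0, -125.4], [537.7, -259.1], [663.3, -99.2]]
w11 [[545.7, -137.7], [560.4, -235.8], [594.8, -142.3], [610.7, -217.4]]
w11 [[594.7, -104.3], [611.7, -210.1]]
```

```bash
python3 -m creep '[[0.4,-0.002,0,0.05,0,0,0],[0.4,-0.002,0,0.11,0,0,0],[0.4,-0.002,0,0.16,0,0,0],[0.4,-0.002,0,0.19,0,0,0],[0.4,-0.002,0,0.21,0,0,0],[0.4,-0.002,0,0.225,0,0,0],[0.4,-0.002,0,0.235,0,0,0],[0.4,-0.002,0,0.2414,0,0,0],[0.4,-0.002,0,0.2414,0,0,0],[0.4,-0.002,0,0.2414,0,0,0]]'
```

```text
time_s: 21.37
position: [0.4889, -0.0083, 0.0182]
tcp_rot: [3.141, -0.001, 0.206]
wrist_force: [0.3, 0.2, -5.0]
opening: 0.555
finger_force: 63.7
```

```bash
python3 -m creep '[[0.4,0,0,0.002,0,0,0],[0.4,0,0,0.003,0,0,0],[0.4,0,0,0.003,0,0,0],[1,0,0,0.003,0,0,0],[1,0,0,0.003,0,0,0],[1,0,0,0.003,0,0,0],[1,0,0,0.003,0,0,0],[1,0,0,-0.03,0,0,0],[1,0,0,-0.1,0,0,0],[1,0,0,-0.18,0,0,0],[1,0,0,-0.26,0,0,0],[1,0,0,-0.34,0,0,0],[1,0,0,-0.34,0,0,0]]'
python3 -c "
from h import *
st,im=snap('pics/w12.png');
crop(im,100,60,460,330,2.2,'pics/w12b.png')
rel((.5,.21,.20),-.305)"
```

```text
time_s: 22.45
position: [0.4907, -0.0084, 0.196]
tcp_rot: [3.139, -0.01, 0.206]
wrist_force: [1.0, 0.5, 1.0]
opening: 0.998
finger_force: 0.0
shift [ 0.1092 -0.4234 -0.0159] turn [ 0.     -0.0011  0.0814] rows>= 6
```

View pics/w12b.png

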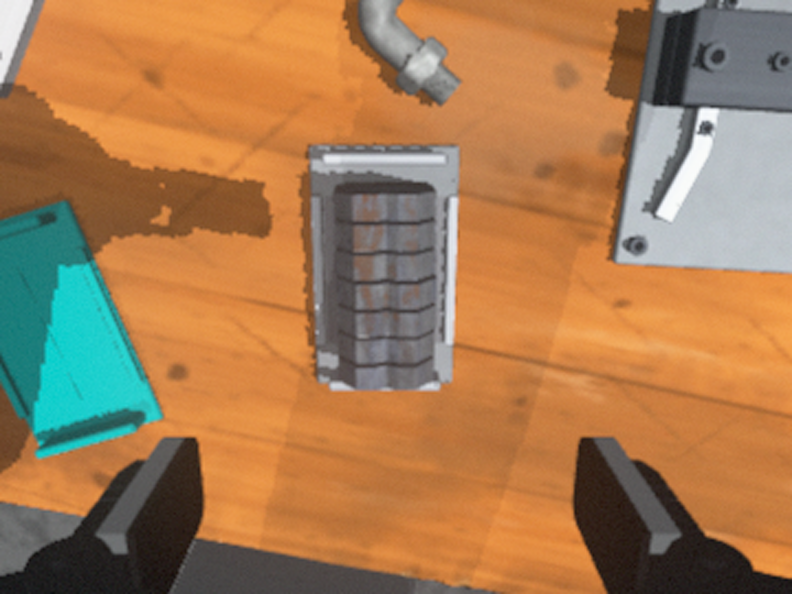

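w12: the die set lies between the lips, far edge at (385,185), near end at (388,388). I'll check numerically that it isn't perched on the near cheek.

```bash
python3 -c "
from m import *
f=lambda q:[((100+u/2.2)*1.42,(60+v/2.2)*1.42) for u,v in q]
for z in (.051,.068): pts('w12',f([(386,185),(388,388),(337,290),(434,290)]),z)
pts('w12',f([(312,148),(458,148)]),0);pts('w12',f([(330,388),(438,388)]),.022)"
```

```text
w12 [[536.8, 2.4], [441.7, -18.3], [485.2, 14.9], [494.4, -29.1]]
w12 [[538.5, 2.8], [449.0, -16.8], [490.0, 14.5], [498.6, -26.9]]
w12 [[542.1, 42.1], [557.4, -30.9]]
w12 [[422.9, 9.4], [434.7, -47.3]]
```

The 97 mm length matches at floor height, so the die set is seated. Now the slide.

```bash
python3 -c "
from h import *
rel((.53,.226,.18),-.303)"; python3 -m creep '[[1,0.1,-0.25,-0.016,0,-0.001,0.04],[1,0.1,-0.25,-0.016,0,-0.001,0.04],[1,0.1,-0.25,-0.016,0,-0.001,0.04],[1,0.17,-0.445,0.03,0,-0.0011,0.081],[1,0.17,-0.445,0.03,0,-0.0011,0.081],[1,0.17,-0.445,0.03,0,-0.0011,0.081],[1,0.17,-0.445,0.03,0,-0.0011,0.081],[1,0.17,-0.445,0.03,0,-0.0011,0.081],[1,0.17,-0.445,0.03,0,-0.0011,0.081],[1,0.17,-0.445,0.03,0,-0.0011,0.081],[1,0.17,-0.445,0.03,0,-0.0011,0.081]]'
python3 -c "
from h import *
st,im=snap('pics/w13.png');
crop(im,120,60,440,300,2.4,'pics/w13b.png')"
```

```text
shift [ 0.1742 -0.4425  0.0245] turn [ 0.     -0.0011  0.0811] rows>= 6
time_s: 23.42
position: [0.5262, 0.2257, 0.1728]
tcp_rot: [3.14, 0.006, -0.304]
wrist_force: [0.5, -0.6, 0.4]
opening: 1.0
finger_force: 0.0
```

View pics/w13b.png

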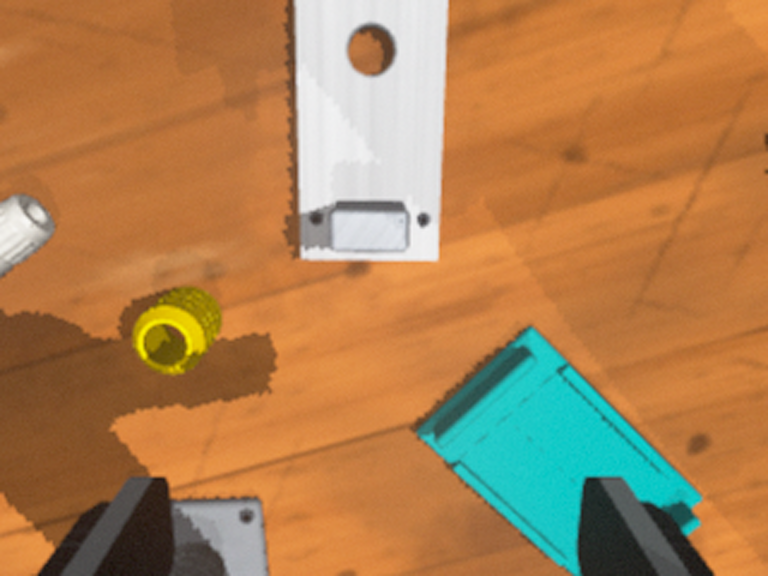

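w13: the slide is cleared and square to the tool, with the lug top at crop (331..408, 208..251) and the front edge at v=261.

```bash
python3 -c "
from m import *
f=lambda q:[((120+u/2.4)*1.42,(60+v/2.4)*1.42) for u,v in q]
q=[(331,210),(408,208),(407,250),(332,252)]
pts('w13',f(q),.046);pts('w13',f([(301,261),(439,261),(294,0),(449,0)]),.010)
im,C=ld('w13');p=onz(C,np.array(f(q))/1.42,.046).mean(0);print(p);p[2]=.022;rel(p,-.304)"
```

```text
w13 [[573.2, 228.6], [565.1, 200.5], [549.8, 205.5], [557.8, 233.4]]
w13 [[552.2, 251.7], [534.0, 193.8], [651.2, 219.9], [632.9, 161.7]]
[0.56147803 0.21699751 0.046     ]
shift [ 0.0742 -0.0048  0.3014] turn [0.0002 0.001  0.    ] rows>= 4
```

```bash
python3 -m creep '[[0.6,0.07,-0.005,0.03,0,0.001,0.0008],[0.6,0.074,-0.005,0.1,0,0.001,0.0008],[0.6,0.074,-0.005,0.17,0,0.001,0.0008],[0.6,0.074,-0.005,0.23,0,0.001,0.0008],[0.6,0.074,-0.005,0.27,0,0.001,0.0008],[0.6,0.074,-0.005,0.3,0,0.001,0.0008],[0.6,0.074,-0.005,0.3,0,0.001,0.0008],[0.6,0.074,-0.005,0.3,0,0.001,0.0008],[0.1,0.074,-0.005,0.3,0,0.001,0.0008],[0.1,0.074,-0.005,0.3,0,0.001,0.0008],[0.1,0.074,-0.005,0.3,0,0.001,0.0008],[0.1,0.074,-0.005,0.3,0,0.001,0.0008],[0.1,0.074,-0.005,0.3,0,0.001,0.0008],[0.1,0.074,-0.005,0.3,0,0.001,0.0008]]'; python3 -c "
from h import *
a=.155;u=np.array([np.cos(a),np.sin(a)])
for d in (-127,-42): print(np.array([.6023,-.1804])+u*d/1000)
p=np.array([.6023,-.1804])-.140*u
rel((*p,.10),a)"
```

```text
time_s: 24.63
position: [0.5621, 0.2184, 0.0243]
tcp_rot: [3.141, -0.002, -0.308]
wrist_force: [-0.9, -1.8, 7.7]
opening: 0.338
finger_force: 60.8
[ 0.47682254 -0.20000627]
[ 0.56080352 -0.18688396]
shift [ 0.068   0.8609 -0.151 ] turn [ 0.0001 -0.0003 -0.0737] rows>= 11
```

```bash
python3 -m creep '[[0.1,0,0,-0.03,0,0,0],[0.1,0,0,-0.08,0,0,0],[0.1,0,0,-0.14,0,0,0],[0.1,0,0,-0.18,0,0,0],[0.1,0.068,0.861,-0.18,0,0,-0.0737],[0.1,0.068,0.861,-0.18,0,0,-0.0737],[0.1,0.068,0.861,-0.18,0,0,-0.0737],[0.1,0.068,0.861,-0.18,0,0,-0.0737],[0.1,0.068,0.861,-0.18,0,0,-0.0737],[0.1,0.068,0.861,-0.18,0,0,-0.0737],[0.1,0.068,0.861,-0.18,0,0,-0.0737],[0.1,0.068,0.861,-0.18,0,0,-0.0737],[0.1,0.068,0.861,-0.18,0,0,-0.0737],[0.1,0.068,0.861,-0.18,0,0,-0.0737],[0.1,0.068,0.861,-0.18,0,0,-0.0737],[0.1,0.068,0.861,-0.18,0,0,-0.0737],[0.1,0.068,0.861,-0.18,0,0,-0.0737],[0.1,0.068,0.861,-0.18,0,0,-0.0737]]'
python3 -c "
from h import *
st,im=snap('pics/w14.png');
crop(im,100,0,470,277,2.1,'pics/w14b.png')"
```

```text
time_s: 26.13
position: [0.4633, -0.2018, 0.1134]
tcp_rot: [3.14, 0.001, 0.155]
wrist_force: [-0.9, -0.5, -2.7]
opening: 0.335
finger_force: 60.3
```

View pics/w14b.png

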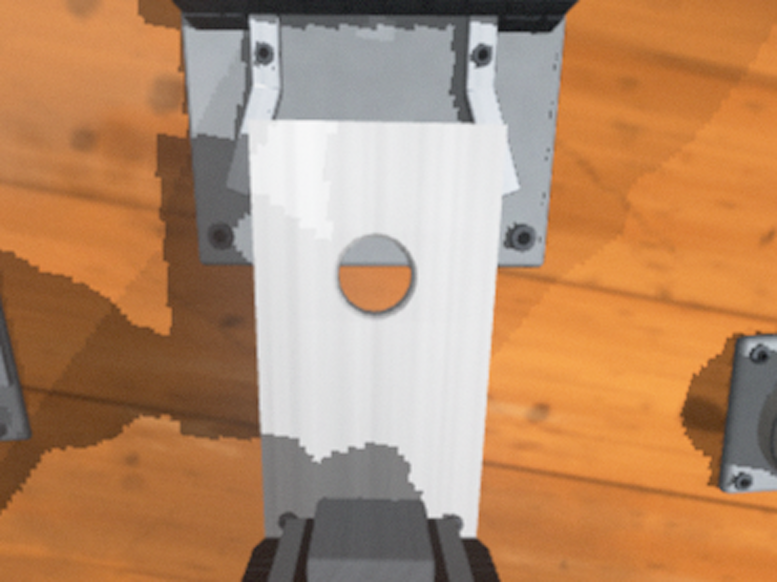

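w14: the slide is held level ahead of the mouth, with its far edge at crop (247..507,121). The rail inner edges are at u≈279 and 468. That is picture 16, so I have overrun the limit of 14 and will view no more; the rest is by numbers and forces.

```bash
python3 -c "
from m import *
f=lambda q:[((100+u/2.1),(u*0+v/2.1)) for u,v in q]
im,C=ld('w14');st=np.load('pics/w14.npy')
a=st[5];u=np.array([np.cos(a),np.sin(a)]);n=np.array([-u[1],u[0]])
def L(q,z):
  P=onz(C,np.array(f(q)),z)[:,:2]-st[:2];print((np.c_[P@u,P@n]*1000).round(1).tolist())
print('slide far edge');L([(247,121),(507,123)],.099);print('slide sides near');L([(264,500),(480,500)],.099)
print('jig front/bolts');L([(203,265),(541,265),(220,237),(523,237)],.006);print('side edges top');L([(186,30),(563,30)],.006)
print('rail inner');L([(280,60),(468,60)],.014);print('bar front');L([(190,30),(560,30)],.022)"
```

```text
slide far edge
[[102.2, 29.2], [101.8, -31.1]]
slide sides near
[[6.3, 30.4], [6.2, -30.0]]
jig front/bolts
[[64.8, 66.4], [64.7, -66.8], [75.3, 58.9], [75.3, -58.9]]
side edges top
[[145.2, 65.6], [145.2, -67.7]]
rail inner
[[134.1, 31.8], [134.0, -33.4]]
bar front
[[141.0, 60.2], [140.9, -62.3]]
```

```bash
python3 -m creep '[[0.1,0,0,0.05,0,0,0],[0.1,0,0,0.1,0,0,0],[0.1,0,0,0.135,0,0,0],[0.1,0,0,0.155,0,0,0],[0.1,0,0,0.162,0,0,0],[0.1,0,0,0.162,0,0,0],[0.1,0,0,0.162,0,0,0]]';  python3 -m creep '[[0.1,0.02,0,0,0,0,0],[0.1,0.04,0,0,0,0,0],[0.1,0.06,0,0,0,0,0],[0.1,0.08,0.001,0,0,0,0],[0.1,0.1,0.001,0,0,0,0],[0.1,0.1,0.001,0,0,0,0],[0.1,0.1,0.001,0,0,0,0]]'
```

```text
time_s: 26.77
position: [0.4638, -0.2022, 0.0331]
tcp_rot: [3.14, 0.0, 0.156]
wrist_force: [0.0, -0.1, -2.1]
opening: 0.339
finger_force: 60.3
time_s: 27.35
position: [0.5131, -0.1948, 0.0317]
tcp_rot: [3.141, 0.002, 0.156]
wrist_force: [0.1, -0.3, -2.3]
opening: 0.334
finger_force: 60.3
```

```bash
python3 -m creep '[[0.1,0.015,0,0.0015,0,0,0],[0.1,0.03,0,0.002,0,0,0],[0.1,0.045,0.0005,0.002,0,0,0],[0.1,0.06,0.0005,0.002,0,0,0],[0.1,0.07,0.0005,0.002,0,0,0],[0.1,0.08,0.0005,0.002,0,0,0],[0.1,0.084,0.0005,0.002,0,0,0],[0.1,0.084,0.0005,0.002,0,0,0]]'
```

```text
time_s: 28.02
position: [0.5546, -0.1886, 0.0308]
tcp_rot: [3.14, 0.001, 0.156]
wrist_force: [-0.4, 0.6, -2.3]
opening: 0.34
finger_force: 60.3
```

```bash
python3 -m creep '[[0.1,0.002,0,0.001,0,0,0],[0.1,0.004,0,0.001,0,0,0],[0.1,0.006,0,0.001,0,0,0],[0.1,0.008,0,0.001,0,0,0],[0.1,0.009,0,0.001,0,0,0],[0.1,0.01,0,0.001,0,0,0],[0.1,0.01,0,0.001,0,0,0]]'; python3 -m creep '[[0.1,0.001,0,0,0,0,0],[0.1,0.002,0,0,0,0,0],[0.1,0.003,0,0,0,0,0],[0.1,0.004,0,0,0,0,0],[0.1,0.004,0,0,0,0,0]]'
```

```text
time_s: 28.6
position: [0.5592, -0.188, 0.0304]
tcp_rot: [3.14, 0.001, 0.155]
wrist_force: [0.8, 0.7, -1.2]
opening: 0.342
finger_force: 60.5
time_s: 29.02
position: [0.5597, -0.1881, 0.0304]
tcp_rot: [3.14, 0.005, 0.155]
wrist_force: [-16.7, -4.4, 7.9]
opening: 0.336
finger_force: 61.6
```

```bash
python3 -m creep '[[0.3,0,0,0,0,0,0],[0.5,0,0,0,0,0,0],[0.7,0,0,0,0,0,0],[0.7,0,0,0,0,0,0],[0.7,0,0,-0.04,0,0,0],[0.7,0,0,-0.1,0,0,0],[0.7,0,0,-0.16,0,0,0],[0,-0.09,0,-0.16,0,0,0],[0,-0.09,0,-0.16,0,0,0],[0,-0.09,0,-0.16,0,0,0],[0,-0.09,0,-0.12,0,0,0],[0,-0.09,0,-0.06,0,0,0],[0,-0.09,0,-0.015,0,0,0],[0,-0.09,0,-0.015,0,0,0],[0,-0.06,0,-0.015,0,0,0],[0,-0.048,0,-0.015,0,0,0],[0,-0.044,0,-0.015,0,0,0],[0,-0.044,0,-0.015,0,0,0]]'
```

```text
time_s: 30.52
position: [0.5402, -0.1911, 0.0387]
tcp_rot: [3.14, 0.0, 0.156]
wrist_force: [-1.1, -0.5, 0.1]
opening: 0.001
finger_force: 0.0
```

```bash
python3 -m creep '[[0,0.001,0,0,0,0,0],[0,0.002,0,0,0,0,0],[0,0.003,0,0,0,0,0],[0,0.004,0,0,0,0,0],[0,0.004,0,0,0,0,0]]';python3 -m creep '[[0,0.001,0,0,0,0,0],[0,0.002,0,0,0,0,0],[0,0.003,0,0,0,0,0],[0,0.004,0,0,0,0,0],[0,0.004,0,0,0,0,0]]'
```

```text
time_s: 30.93
position: [0.5413, -0.1908, 0.0381]
tcp_rot: [3.14, 0.001, 0.155]
wrist_force: [-0.6, -0.4, 0.6]
opening: -0.002
finger_force: 0.0
time_s: 31.35
position: [0.5419, -0.1908, 0.0379]
tcp_rot: [3.14, 0.005, 0.155]
wrist_force: [-16.4, -2.5, 9.3]
opening: -0.0
finger_force: 8.3
```

```bash
python3 -m creep '[[0,-0.01,0,0,0,0,0],[0,-0.04,0,0,0,0,0],[0,-0.06,0,-0.03,0,0,0],[0,-0.06,0,-0.1,0,0,0],[0,-0.06,0,-0.18,0,0,0],[0,-0.06,0,-0.26,0,0,0],[0,-0.06,0,-0.34,0,0,0],[0,-0.06,0,-0.34,0,0,0],[0,-0.06,0,-0.34,0,0,0],[0,-0.06,0,-0.34,0,0,0]]'
python3 - <<'E'
from m import *
st,im=snap('pics/w15.png');C=cam('wrist',st)
h=cv2.cvtColor(im,cv2.COLOR_BGR2HSV)
a=.152;u=np.array([np.cos(a),np.sin(a)]);n=np.array([-u[1],u[0]]);J=np.array([.6023,-.1804])
# bright slide plate silhouette (z=16) in jig frame
m=((h[...,1]<40)&(h[...,2]>165)).astype(np.uint8)
for c in cv2.findContours(m,0,2)[0]:
    if cv2.contourArea(c)>150:
        P=onz(C,c.reshape(-1,2),.016)[:,:2]-J;q=np.c_[P@u,P@n]*1000;print(cv2.contourArea(c),q.min(0).round(1),q.max(0).round(1))
s=grab_frame("scene");cv2.imwrite("pics/scene_end.png",s);S=cam("scene")
h=cv2.cvtColor(s,cv2.COLOR_BGR2HSV)
for nme,X in (("ferrule",(.4207,.3548,.05)),("sleeve",(.496,-.386,.054)),("die",(.489,-.008,.051))):
    x,y=proj(S,X)[0].astype(int);print(nme,(x,y),s[y,x])
E
```

```text
time_s: 32.18
position: [0.5137, -0.1948, 0.2075]
tcp_rot: [3.14, 0.001, 0.155]
wrist_force: [0.2, 0.6, -1.2]
opening: -0.003
finger_force: 0.0
344.0 [-413.4  331.4] [-380.2  388.3]
1524.5 [-183.8 -241.4] [-126.1 -183.9]
328.0 [-122.3 -214.4] [ -99.9 -149.2]
261.5 [-143.8  144.9] [-84.  161.4]
6881.5 [-73.1 -65.3] [ 4.5 64.8]
701.0 [ 12.5 -15.4] [43. 15.]
2783.0 [ 47.6 -65.2] [70.8 64.9]
716.0 [  9.  173.8] [ 70.4 206.1]
301.0 [  26.5 -195.3] [  90.3 -169.9]
ferrule (np.int64(248), np.int64(336)) [96 96 97]
sleeve (np.int64(341), np.int64(167)) [129 131 131]
die (np.int64(294), np.int64(230)) [101  95  95]
```

Run:
```python
from m import *
im,C=ld('w15');a=.152;u=np.array([np.cos(a),np.sin(a)]);n=np.array([-u[1],u[0]]);J=np.array([.6023,-.1804])
g=cv2.cvtColor(im,cv2.COLOR_BGR2GRAY)
for y in (-22,22):
    xs=np.arange(-80,-45,2.);X=np.c_[J+(xs[:,None]*u+y*n)/1000,np.full(len(xs),.016)]
    p=proj(C,X);print(y,[(int(x),int(g[int(round(v)),int(round(w))])) for x,(w,v) in zip(xs,p)])
for x in (-30,-10):
    ys=np.arange(-40,41,2.5);X=np.c_[J+(x*u+ys[:,None]*n)/1000,np.full(len(ys),.016)]
    p=proj(C,X);print(x,[(float(q),int(g[int(round(v)),int(round(w))])) for q,(w,v) in zip(ys,p)])
```

```text
-22 [(-80, 159), (-78, 158), (-76, 159), (-74, 158), (-72, 182), (-70, 182), (-68, 184), (-66, 178), (-64, 178), (-62, 221), (-60, 238), (-58, 239), (-56, 239), (-54, 238), (-52, 239), (-50, 239), (-48, 239), (-46, 106)]
22 [(-80, 149), (-78, 146), (-76, 148), (-74, 139), (-72, 171), (-70, 172), (-68, 174), (-66, 177), (-64, 175), (-62, 195), (-60, 223), (-58, 231), (-56, 230), (-54, 231), (-52, 231), (-50, 230), (-48, 138), (-46, 115)]
-30 [(-40.0, 227), (-37.5, 177), (-35.0, 98), (-32.5, 150), (-30.0, 235), (-27.5, 239), (-25.0, 240), (-22.5, 239), (-20.0, 239), (-17.5, 239), (-15.0, 238), (-12.5, 239), (-10.0, 238), (-7.5, 237), (-5.0, 235), (-2.5, 232), (0.0, 236), (2.5, 238), (5.0, 237), (7.5, 232), (10.0, 235), (12.5, 236), (15.0, 239), (17.5, 235), (20.0, 231), (22.5, 234), (25.0, 235), (27.5, 231), (30.0, 158), (32.5, 106), (35.0, 148), (37.5, 185), (40.0, 224)]
-10 [(-40.0, 233), (-37.5, 222), (-35.0, 216), (-32.5, 157), (-30.0, 222), (-27.5, 237), (-25.0, 240), (-22.5, 238), (-20.0, 237), (-17.5, 239), (-15.0, 239), (-12.5, 239), (-10.0, 237), (-7.5, 238), (-5.0, 234), (-2.5, 233), (0.0, 236), (2.5, 239), (5.0, 238), (7.5, 234), (10.0, 237), (12.5, 238), (15.0, 239), (17.5, 237), (20.0, 231), (22.5, 235), (25.0, 234), (27.5, 231), (30.0, 180), (32.5, 180), (35.0, 223), (37.5, 221), (40.0, 220)]
```

```bash
python3 -c "
from workcell import *
print(sign_off())"
```

```text
the job is handed in; nothing more can be done
None
```

The ferrule and the steel sleeve are on their posts, the die set is in its cradle, the slide is home against the back stop, and the job was signed off at about 32 s with the gripper clear; I viewed 16 pictures, two over the limit of 14.

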